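# Steady a rocking pole foot on the paving with a wedge

## Task

The green foot of the stall's sunshade pole rocks, because one of the paving slabs under it has sunk a little. Press lightly on its corners one after another to find the corner that dips, ease the wooden wedge, thin end first, in under that corner's rubber foot until it is just snug and let go of it, then press lightly on that same corner once more to see that the pole foot now stands steady and level. Do not press hard or shift the pole foot, and leave the other tools on the ledge alone.

Things in the scene. Friction and masses are not known exactly. Their poses are not given: they have to be found in the camera images.
- foot: The green pole foot: a steel plate 180 x 180 x 8 mm on four black rubber feet (10 mm high, 30 mm across, tapering to 12 mm at the bottom, centred at x, y = +-72 mm). Origin: middle of the plate, level with the rubber feet's undersides; x, y along the plate's edges, z up; the plate's top is 18 mm above it. Weighs 2.2 to 3.1 kg. Stands level on three feet; the fourth hangs over the sunk slab.
- socket_top (a point): Middle of the rim of the pole socket, an upright tube 53 mm across that stands on the plate at x = +45 mm and ends 72 mm above the foot's origin, with a clamp screw that reaches to x = +93 mm. It makes the +x side the heavy one, so the corner that hangs is one on the -x side (a or b), 3 to 5 mm above its slab; it lifts back by itself when let go.
- corner_a (a point): Point on the plate's top where to press corner a: x = -75, y = +75 mm of the pole foot. Axes as the pole foot's. The hanging corner dips 3 to 5 mm under 2 to 5 N until its rubber foot meets the slab; a standing corner does not dip. Press with 6 to 12 N, never more than 30 N.
- corner_b (a point): The same for corner b: x = -75, y = -75 mm.
- corner_c (a point): The same for corner c: x = +75, y = -75 mm (socket side).
- corner_d (a point): The same for corner d: x = +75, y = +75 mm (socket side).
- wedge_mid (a point): Middle of the brown hardwood wedge, 4 mm above its flat underside; x along it to the thin end, z up. 100 mm long, 34 mm wide, 1.5 mm thick at the thin end (x = +50), tapering evenly to 14 mm at the thick end (x = -50): 8 mm of travel make 1 mm of height. 30 to 80 g. Lies flat on the ledge (height 0). Take it across its width about 30 mm behind the middle.
- wedge_tip (a point): Middle of the wedge's thin end, on its underside. Axes as the wedge's. It slides on the slab: the slabs' tops lie 30 mm above the ledge, the sunk one 3 to 5 mm lower, and reach 60 to 90 mm beyond the plate's -x edge. Pushed against the hanging rubber foot with 4 to 6 N it is snug; with more than about 9 N it begins to lift the plate.
- hoe_green_mid (a point): A green hoe head lying on the ledge, 230 mm long, with an eye 50 mm high: bystander.
- hoe_black_mid (a point): A dark hoe head of the same size: bystander.
- trowel_mid (a point): A trowel with a wooden handle, 310 mm long: bystander.
There are look-alikes about, which are no part of the job. Several things look just like the part that bears wedge_mid: the one meant starts farthest from the robot's base.

How it is judged:
By the outcome, as a careful person would: the job done as asked, in the order asked, and still so for the second after the job is handed in, with the robot touching nothing.
It also fails if it takes over 72 s, if anything falls off the work surface, if the arm or the gripper's body presses on something with over 40 N, if the wrist force passes 120 N, or if a joint passes its speed limit or range.

## Robot

A 7-joint arm with a two-finger parallel gripper is mounted at the origin on the work surface. World frame = base frame: x ahead of the robot, y to its left, z up, the work surface at z = 0. Lengths are in mm, angles in rad, forces in N, time in s.
With the tool pointing down it reaches from about 400 to 875 mm from the base axis. Payload 19.3 kg.
Tool frame: the origin (TCP) lies at the very end of the fingers, on their centre line; the grasp point (between the pads) lies 19 mm behind it (grip_point_offset is the z of the grasp point in the tool frame, in mm); z points along the fingers, y is the line along which they close (so a half turn about z gives the same grasp; the last joint's range is limited). The gripper opens to 85 mm and grips with 20 to 120 N. Pads are 22 mm wide; open, the fingers measure 114 mm over their backs; the gripper's body (76 mm by 85 mm) begins 54 mm behind the grasp point. The pads swing forward as they close: fully open they stand 13 mm farther back than shut.
Start: joints at [1.236, 0.521, -0.036, 1.599, 0.021, 1.021, -0.113], TCP at [163.545, -603.215, 231.291] pointing down, gripper open.
Joint ranges: [-2.91, 2.91], [-0.3, 2.13], [-1.5, 1.42], [0.17, 2.43], [-1.26, 4.41], [0.16, 1.93], [-2.52, 2.52]. Speed limits (rad/s): [1.89, 1.89, 2.39, 2.39, 3.01, 3.01, 3.01].

## Interface

Orientations are given as a 3x3 rotation matrix whose columns are the frame's x, y, z axes.
In Python, from workcell import movep, movel, goto_joints, open_gripper, clamp, wait, inverse_kinematics, read_state, camera, PlanningError, finish_job, grip_point_offset gives the robot as it stands. Calls block until the motion is done:
- movep(position, orientation): joint-space move of the TCP to a pose.
- movel(position, frame=None, max_speed=150, guard=None): straight line of the TCP; frame=None keeps the orientation; max_speed is the mean speed in mm/s. With guard (N) it stops when the force on the tool has changed by that much, and returns True; else False.
- goto_joints(angles): joint-space move.
- open_gripper() and clamp(): open the fingers fully, or close them until they stop; the grip force is fixed at half the most.
- wait(seconds).
- inverse_kinematics(position, orientation): joint angles nearest the present ones, or None.
- read_state(): the state.
- camera(name): name is "scene" or "top" or "wrist"; returns a dict with "image" (400x640x3 uint8, blue, green, red), "range_z" (400x640 float32, mm along the optical axis (not along the pixel's ray), 0 where there is no reading), "fx", "fy", "cx", "cy" (pixels), "cam_to_world" (4x4, takes a point from camera to world coordinates). Camera axes: x right, y up, looking along -z (the intrinsics and any distortion apply to the point x, -y, -z); pixel columns grow to the right and rows downward; lengths in mm; the calibration is good to about 2 mm. A picture is of the moment at which its call begins.
A pose or a line that the arm cannot do raises PlanningError and nothing moves.
- finish_job(): hands the job in; it is judged then, once.
The state is a dict: "time": time; "qpos": joint angles; "qvel": joint speeds; "joint_efforts": joint torques, N m; "eef_pos": TCP position; "tool_rot": TCP orientation; "ft_force": force on the tool from outside, world axes, zero at the start; "torque": the same for the moment, N m; "finger_gap": finger opening in mm; "gripper_force": force on a finger pad.
Only numpy, scipy, OpenCV 4.12 (cv2) and the standard library are available. Lean on these libraries where they do the work, as an engineer would, in place of code of your own. Each camera call takes 0.05 s, during which the arm holds its last target. There are 200 camera calls.

## Working session

There is one attempt and no reset: what is moved stays moved. The work goes in short steps, each a Python script; the robot and the scene stay as the last script left them, time stands still between calls to the robot, and variables do not carry over. Pictures are saved under pics/ and viewed, at most 10 in all, crops included, and the job is handed in when it is done.

```bash
ls; mkdir -p pics
cat > h.py <<'E'
import numpy as np, cv2
from workcell import *
def cloud(c):
    z=c["range_z"].astype(float); h,w=z.shape
    u,v=np.meshgrid(np.arange(w),np.arange(h))
    P=np.stack([(u-c["cx"])/c["fx"]*z,-(v-c["cy"])/c["fy"]*z,-z,np.ones_like(z)],-1)
    W=P@np.array(c["cam_to_world"]).T
    W=W[...,:3]; W[z<=0]=np.nan
    return W
E
python3 - <<'E'
from h import *
for n in ("scene","top"):
    c=camera(n); cv2.imwrite(f"pics/{n}0.png",c["image"]); np.savez(f"{n}0.npz",im=c["image"],W=cloud(c))
    print(n,[k for k in c],np.array(c["cam_to_world"]).round(2).tolist(),c["fx"])
s=read_state();print(s["time"],s["ft_force"],s["finger_gap"],grip_point_offset)
E
```

```text
pics
scene ['image', 'range_z', 'fx', 'fy', 'cx', 'cy', 'cam_to_world'] [[-0.08, -0.74, 0.66, 1133.28], [1.0, -0.05, 0.07, 117.3], [-0.02, 0.67, 0.75, 885.98], [0.0, 0.0, 0.0, 1.0]] 412.4728870848106
top ['image', 'range_z', 'fx', 'fy', 'cx', 'cy', 'cam_to_world'] [[0.01, 0.99, -0.11, 292.82], [-1.0, 0.01, 0.02, 55.69], [0.02, 0.11, 0.99, 1503.92], [0.0, 0.0, 0.0, 1.0]] 407.5966469969532
0.1 [-0.53941873 -0.52568774 -0.40919851] 85.16608571076387 -18.700000000000003
```

View pics/top0.png

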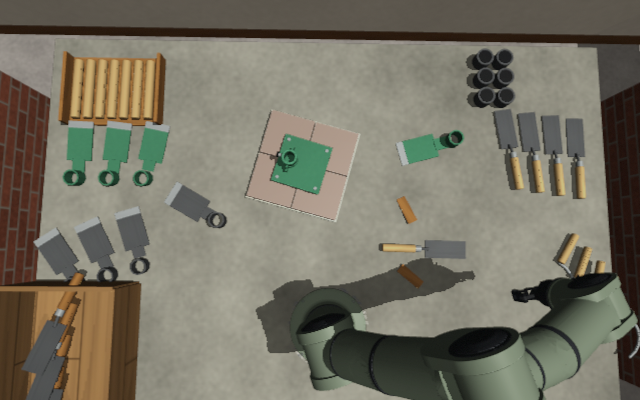

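View pics/scene0.png

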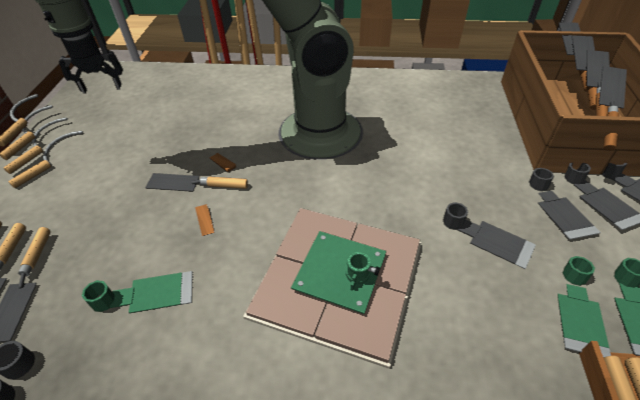

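The top view shows the target wedge at (406,210), with a look-alike at (411,275) nearer the base. The plate is around (302,163) with its socket at (288,157). The -x side faces right, towards world -y. Next I measure poses by colour and height.

Run:
```python
from h import *
for n,box in (("top",(240,100,450,300)),("scene",(180,190,430,370))):
    d=np.load(f"{n}0.npz"); im,W=d["im"],d["W"]; hsv=cv2.cvtColor(im,cv2.COLOR_BGR2HSV)
    x0,y0,x1,y1=box; M=np.zeros(im.shape[:2],bool); M[y0:y1,x0:x1]=1
    g=M&(hsv[...,0]>55)&(hsv[...,0]<90)&(hsv[...,1]>80)
    P=W[...,:3]
    def rect(m,name):
        k,l,st,_=cv2.connectedComponentsWithStats(m.astype(np.uint8))
        for i in range(1,k):
            if st[i,4]<60: continue
            p=P[l==i]; p=p[~np.isnan(p[:,0])]
            if not len(p): continue
            r=cv2.minAreaRect(p[:,:2].astype(np.float32))
            print(n,name,st[i].tolist(),"rect",np.round(r[0],1),np.round(r[1],1),round(r[2],1),"z pct",np.percentile(p[:,2],[5,50,95]).round(1), "corners",cv2.boxPoints(r).round(0).tolist())
    rect(g&(P[...,2]<65)&(P[...,2]>38),"plate")
    rect(g&(P[...,2]>90),"sock")
    br=M&(hsv[...,0]>5)&(hsv[...,0]<20)&(hsv[...,1]>140)
    rect(br,"wedge")
    sl=M&(P[...,2]>20)&(P[...,2]<38)&(~g)
    rect(sl,"slab")
    c=im[y0:y1,x0:x1]; cv2.imwrite(f"pics/{n}1.png",cv2.resize(c,None,fx=3,fy=3,interpolation=cv2.INTER_CUBIC)[:600,:800])
    if n=="top":
        # wedge thickness profile
        m=br.copy(); m[240:]=0
        p=P[m]; print(p.shape); q=p-p.mean(0); a=np.linalg.svd(q[:,:2],full_matrices=False)[2][0]; s=q[:,:2]@a
        print(a,p.mean(0),[ (round(float(np.mean(s[(s>=t)&(s<t+20)]))),p[(s>=t)&(s<t+20),2].mean().round(1)) for t in range(-50,50,20)])
```

```text
top plate [271, 135, 61, 59, 2041] rect [583.1  98.1] [176.9 177.5] 73.1 z pct [43.2 48.5 53.9] corners [[472.0, 39.0], [642.0, -12.0], [694.0, 157.0], [524.0, 209.0]]
top plate [285, 153, 11, 9, 72] rect [604.6 140.1] [27.2 35.9] 2.4 z pct [43.  49.1 59.7] corners [[590.0, 157.0], [592.0, 122.0], [619.0, 123.0], [617.0, 159.0]]
top sock [281, 149, 17, 16, 103] rect [597.4 139.3] [52.4 51.8] 28.1 z pct [ 94.9 102.1 107.9] corners [[562.0, 150.0], [586.0, 104.0], [633.0, 129.0], [608.0, 174.0]]
top wedge [397, 197, 19, 26, 224] rect [ 422.  -289.4] [95.3 32. ] 24.9 z pct [-0.   8.5 17.4] corners [[372.0, -295.0], [385.0, -324.0], [472.0, -284.0], [458.0, -255.0]]
top wedge [398, 265, 25, 22, 222] rect [ 179.5 -298.9] [97.7 30.8] 50.4 z pct [ 1.7  9.5 17.1] corners [[137.0, -327.0], [160.0, -346.0], [223.0, -271.0], [199.0, -251.0]]
top slab [247, 110, 113, 110, 5554] rect [585.   91.5] [338.6 338.1] 74.6 z pct [24.1 29.8 35.3] corners [[377.0, -27.0], [703.0, -117.0], [793.0, 210.0], [467.0, 300.0]]
top slab [383, 243, 41, 9, 288] rect [ 283.4 -272.2] [147.2  28.8] 89.9 z pct [22.1 27.7 34.1] corners [[269.0, -346.0], [298.0, -346.0], [298.0, -199.0], [269.0, -199.0]]
(224, 3)Traceback (most recent call last):
  File "<stdin>", line 25, in <module>
    u, s, vh = gufunc(a, signature=signature)
               ~~~~~~^^^^^^^^^^^^^^^^^^^^^^^^
    raise LinAlgError("SVD did not converge")
numpy.linalg.LinAlgError: SVD did not converge
```

```bash
cat >> h.py <<'E'
def R(yaw):  # tool down, tool x axis along yaw
    c,s=np.cos(yaw),np.sin(yaw)
    return np.array([[c,s,0],[s,-c,0],[0,0,-1.]])
def snap(n,tag):
    c=camera(n); cv2.imwrite(f"pics/{tag}.png",c["image"]); np.savez(f"{tag}.npz",im=c["image"],W=cloud(c),T=np.array(c["cam_to_world"]),K=[c["fx"],c["fy"],c["cx"],c["cy"]])
E
python3 - <<'E'
from h import *
for n,(x0,y0,x1,y1) in (("top",(385,190,425,230)),("scene",(185,195,225,245))):
    d=np.load(f"{n}0.npz"); im,W=d["im"],d["W"]; hsv=cv2.cvtColor(im,cv2.COLOR_BGR2HSV)
    m=(hsv[...,0]>5)&(hsv[...,0]<20)&(hsv[...,1]>140); k=np.zeros_like(m);k[y0:y1,x0:x1]=1
    p=W[m&k]; p=p[np.isfinite(p[:,0])]; s=(p[:,:2]-[422,-289.4])@[.907,.421]
    print(n,len(p),p.mean(0).round(1),np.polyfit(s,p[:,2],1),s.min(),s.max())
s=read_state(); print(s["tool_rot"])
R0=np.array(s["tool_rot"])
for yaw in np.radians([73,253,163,-17]):
  for p in ([583,98,230],[489,48,60],[474,-13,40],[422,-289,60]):
    print(round(np.degrees(yaw)),p,np.round(inverse_kinematics(p,R(yaw)),2) if inverse_kinematics(p,R(yaw)) is not None else None)
for yaw in np.radians([25,205]): print(np.round(inverse_kinematics([422,-289,60],R(yaw)),2))
E
```

```text
top 223 [ 420.7 -289.1    8.8] [-0.12387095  8.67581682] -47.67994426934142 47.56942152401565
scene 335 [ 424.4 -288.8    7.4] [-0.11870413  7.70700794] -49.358442073793746 50.81548832838568
[[ 9.65152369e-01  2.61688368e-01 -3.19909584e-04]
 [ 2.61688556e-01 -9.65151910e-01  9.43036425e-04]
 [-6.19796833e-05 -9.93890517e-04 -9.99999504e-01]]
73 [583, 98, 230] [ 0.24  0.56 -0.75  1.67  0.42  1.08 -0.93]
73 [489, 48, 60] [ 0.14  0.62 -0.47  2.06  0.51  0.58 -0.99]
73 [474, -13, 40] [ 0.18  0.63 -0.37  2.11  0.48  0.48 -0.84]
73 [422, -289, 60] [ 0.7   0.62 -0.28  2.01  0.32  0.55 -0.1 ]
253 [583, 98, 230] [ 0.51  0.79 -1.27  1.65  0.78  1.3   1.93]
253 [489, 48, 60] [-0.93  1.01  1.13  2.11 -1.22  0.95 -2.51]
253 [474, -13, 40] [-0.67  0.82  0.82  2.15 -1.06  0.66 -2.52]
253 [422, -289, 60] [ 0.2   0.65  0.39  2.04 -0.47  0.54 -2.51]
163 [583, 98, 230] [ 0.32  0.6  -0.88  1.66  0.5   1.12  0.58]
163 [489, 48, 60] [ 0.35  0.7  -0.78  2.05  0.77  0.71  0.35]
163 [474, -13, 40] [ 0.48  0.73 -0.77  2.09  0.85  0.67  0.39]
163 [422, -289, 60] [ 0.91  0.67 -0.58  2.    0.59  0.64  1.22]
-17 [583, 98, 230] [ 0.07  0.5  -0.49  1.68  0.27  1.03 -2.37]
-17 [489, 48, 60] [-0.08  0.59 -0.18  2.07  0.2   0.5  -2.28]
-17 [474, -13, 40] [-0.01  0.61 -0.11  2.12  0.15  0.42 -2.11]
-17 [422, -289, 60] [ 0.48  0.61  0.01  2.02 -0.01  0.51 -1.37]
[ 0.58  0.61 -0.13  2.02  0.15  0.52 -0.79]
[ 1.32  1.01 -1.28  1.98  1.12  1.12  1.53]
```

The wedge's thin end points along yaw about 25°, towards (472,-284)/(458,-255). The tool yaw will go from 25° at the pick to 73° at the foot. Next I look with the wrist camera above the -x side of the foot.

Run:
```python
from h import *
movep([540,30,260],R(np.radians(73)))
snap("wrist","w1")
clamp(); s=read_state(); print(s["time"],s["finger_gap"],s["ft_force"],s["eef_pos"])
d=np.load("w1.npz"); print(d["T"].round(2))
im,P=d["im"],d["W"]; hsv=cv2.cvtColor(im,cv2.COLOR_BGR2HSV)
g=(hsv[...,0]>55)&(hsv[...,0]<90)&(hsv[...,1]>80)&(P[...,2]<60)&(P[...,2]>38)
k,l,st,_=cv2.connectedComponentsWithStats(g.astype(np.uint8)); i=1+st[1:,4].argmax(); p=P[l==i]
r=cv2.minAreaRect(p[:,:2].astype(np.float32)); print(st[i],r,cv2.boxPoints(r).round(1).tolist(),np.median(p[:,2]))
```

```text
3.525 0.2075118872611684 [ 0.84522709 -0.21820474 -0.08103853] [540.01170768  29.98870864 259.98957655]
[[ 9.6000e-01  2.8000e-01  9.0000e-02  5.6420e+02]
 [-2.9000e-01  9.1000e-01  3.0000e-01  1.0742e+02]
 [-0.0000e+00 -3.2000e-01  9.5000e-01  4.0355e+02]
 [ 0.0000e+00  0.0000e+00  0.0000e+00  1.0000e+00]]
[  256     4   178   175 23839] ((583.9850463867188, 99.77967071533203), (179.51663208007812, 179.11248779296875), 73.19832611083984) [[472.29998779296875, 39.70000076293945], [643.7999877929688, -12.0], [695.7000122070312, 159.8000030517578], [524.2000122070312, 211.60000610351562]] 49.000486107573636
```

View pics/w1.png

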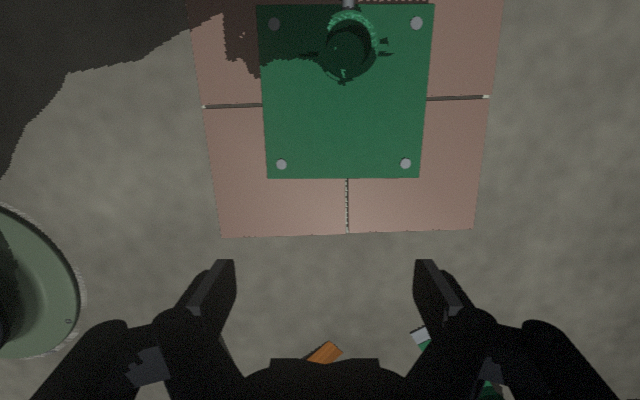

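The wrist view shows the plate fully, its -x corners at about (281,164) [a] and (405,163) [b], and the slab joint between them at column 347. Pressing a, then b.

```bash
cat >> h.py <<'E'
YAW=np.radians(73.2); C=np.array([584,99.2])
def F(x,y): return C+np.array([[np.cos(YAW),-np.sin(YAW)],[np.sin(YAW),np.cos(YAW)]])@[x,y]
def press(x,y,z0=62):
    q=F(x,y); p=np.array(read_state()["eef_pos"])
    if p[2]<z0+10: movel([p[0],p[1],z0+12])
    movep([*q,z0],R(YAW)); wait(.2)
    f0=np.array(read_state()["ft_force"]); log=[]
    a=movel([*q,40],max_speed=8,guard=1.5); s=read_state(); log.append((a,s["eef_pos"][2],(s["ft_force"]-f0)[2]))
    z=s["eef_pos"][2]
    while z>38:
        z-=.4; movel([*q,z],max_speed=8); s=read_state(); f=(s["ft_force"]-f0)[2]; log.append((round(s["eef_pos"][2],2),round(f,2)))
        if f>6.8: break
    movel([*q,z0+8],max_speed=60)
    print(x,y,log,read_state()["time"])
    return log
E
python3 - <<'E'
from h import *
d=np.load("w1.npz"); P=d["W"]
print("slab z left(a)",np.nanmedian(P[190:230,230:330,2]),"right(b)",np.nanmedian(P[190:225,365:460,2]))
press(-75,75); press(-75,-75)
E
```

```text
slab z left(a) 31.09388354560781 right(b) 27.59185169787861
-75 75 [(True, np.float64(47.97134531532321), np.float64(8.638912770483106)), (np.float64(47.92), np.float64(11.82))] 7.0083
-75 -75 [(True, np.float64(47.40490267185424), np.float64(2.200306069842073)), (np.float64(47.03), np.float64(1.39)), (np.float64(46.6), np.float64(1.99)), (np.float64(46.19), np.float64(2.39)), (np.float64(45.81), np.float64(2.64)), (np.float64(45.42), np.float64(1.82)), (np.float64(45.01), np.float64(2.66)), (np.float64(44.83), np.float64(7.29))] 12.125
```

Corner b dips about 3 mm and corner a stands firm. The depth agrees, with the slab under b about 3.5 mm lower. Picking up the wedge.

Run:
```python
from h import *
w=np.radians(24.9); u=np.array([np.cos(w),np.sin(w)])
g=np.array([422.2,-289.0])-30*u
p=read_state()["eef_pos"]; movel([p[0],p[1],130])
open_gripper()
movep([*g,70],R(w))
print(movel([*g,2.5],max_speed=60,guard=4)); print(read_state()["eef_pos"])
clamp(); s=read_state(); print(s["finger_gap"],s["gripper_force"],s["eef_pos"],s["ft_force"],s["time"])
movel([*g,110])
q=F(-177,-72); movep([*q,75],R(YAW)); wait(.2)
snap("wrist","w2"); s=read_state(); print(s["finger_gap"],s["eef_pos"],s["ft_force"],s["time"])
```

```text
False
[ 395.16407762 -301.77122143    2.82233862]
32.54780196255042 58.872122168540955 [ 395.0469405  -301.69337565    2.87999711] [-2.25242159  1.37511402 10.88514213] 16.7583
32.01078283790264 [601.52792553 -92.19772804  75.25343678] [ 0.34062016 -0.92639471 -0.64204712] 19.0167
```

View pics/w2.png

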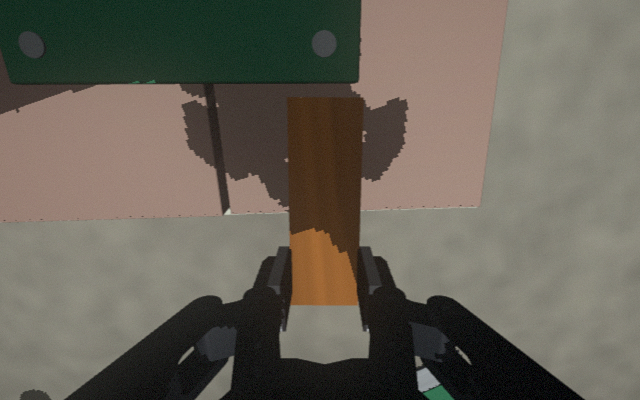

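The wedge is held square, tip at (325,97), pointing at the plate edge at row 80 and lined up with b's screw at (324,43). Lowering it and easing it in.

Run:
```python
from h import *
ux=np.array([np.cos(YAW),np.sin(YAW)])
q=F(-177,-72); f0=np.array(read_state()["ft_force"])
movel([*q,36],max_speed=80)
print(movel([*q,25],max_speed=8,guard=1.5)); s=read_state(); print(s["eef_pos"],s["ft_force"]-f0)
z=s["eef_pos"][2]
movel([*q,z+.1],max_speed=10); wait(.1); s=read_state(); print(s["eef_pos"],s["ft_force"]-f0)
movel([*F(-162,-72),z+.1],max_speed=20); s=read_state(); f=s["ft_force"]-f0; print(s["eef_pos"],f[:2]@ux,f[2],s["time"])
```

```text
True
[601.72708862 -91.09226374  29.56083064] [-1.3356096  -0.37570686  7.26398868]
[601.85752051 -91.04748238  29.65039884] [1.13921119 1.05708238 3.40768942]
[606.20213033 -76.32072455  29.68732209] 2.534602945637129 2.882964481708347 21.75
```

Run:
```python
from h import *
ux=np.array([np.cos(YAW),np.sin(YAW)])
z=29.66
wait(.2); s=read_state(); b=s["ft_force"]@[*ux,0]; print("base",b,s["ft_force"])
x=-162; L=[]
while x<-132:
    x+=2 if x<-154 else .5
    movel([*F(x,-72),z],max_speed=12); s=read_state(); f=s["ft_force"]
    ax=(s["eef_pos"][:2]-C)@ux
    L.append((round(ax,1),round(f@[*ux,0],1),round(f[2],1)))
    if f@[*ux,0]-b<-4: break
print(L,s["time"]); wait(.2); print(read_state()["ft_force"],read_state()["ft_force"]@[*ux,0])
```

```text
base 0.883739473732155 [0.02492025 0.91561567 2.88519823]
[(np.float64(-160.1), np.float64(-1.2), np.float64(4.6)), (np.float64(-157.8), np.float64(-1.8), np.float64(3.7)), (np.float64(-155.8), np.float64(0.1), np.float64(2.9)), (np.float64(-153.9), np.float64(-0.3), np.float64(5.2)), (np.float64(-153.6), np.float64(-1.2), np.float64(4.8)), (np.float64(-153.1), np.float64(-2.4), np.float64(5.3)), (np.float64(-152.5), np.float64(-1.6), np.float64(5.0)), (np.float64(-152.0), np.float64(-2.7), np.float64(4.9)), (np.float64(-151.5), np.float64(-0.7), np.float64(5.3)), (np.float64(-151.0), np.float64(-2.0), np.float64(4.5)), (np.float64(-150.5), np.float64(-2.0), np.float64(4.6)), (np.float64(-150.0), np.float64(-1.8), np.float64(4.7)), (np.float64(-149.5), np.float64(-2.8), np.float64(3.7)), (np.float64(-149.0), np.float64(-2.1), np.float64(5.2)), (np.float64(-148.5), np.float64(-1.8), np.float64(5.4)), (np.float64(-148.0), np.float64(-1.8), np.float64(5.5)), (np.float64(-147.5), np.float64(-2.2), np.float64(4.9)), (np.float64(-147.0), np.float64(-2.6), np.float64(5.8)), (np.float64(-146.5), np.float64(-1.3), np.float64(4.7)), (np.float64(-146.0), np.float64(-2.4), np.float64(4.8)), (np.float64(-145.5), np.float64(-2.6), np.float64(4.9)), (np.float64(-145.1), np.float64(-3.0), np.float64(5.1)), (np.float64(-144.7), np.float64(-3.0), np.float64(4.9)), (np.float64(-144.3), np.float64(-3.1), np.float64(5.4)), (np.float64(-144.0), np.float64(-4.8), np.float64(5.8))] 28.4667
[-1.19782207 -3.97519138  5.93613629] -4.151736877914043
```

Contact began at about x = -145, as predicted. Friction accounts for about 2 N, so I push on to about 7 N total, roughly 5 N net.

Run:
```python
from h import *
ux=np.array([np.cos(YAW),np.sin(YAW)])
z=29.66; x=-143.5; L=[]
while x<-139:
    x+=.3
    movel([*F(x,-72),z],max_speed=10); wait(.1)
    fs=[]
    for _ in range(3): s=read_state(); fs.append(s["ft_force"]); wait(.02)
    f=np.mean(fs,0); ax=(s["eef_pos"][:2]-C)@ux; a=f@[*ux,0]
    L.append((round(ax,2),round(a,1),round(f[2],1)))
    if a<-6.7: break
print(L,s["time"])
snap("wrist","w3")
```

```text
[(np.float64(-143.86), np.float64(-5.0), np.float64(6.3)), (np.float64(-143.66), np.float64(-5.6), np.float64(6.5)), (np.float64(-143.49), np.float64(-6.0), np.float64(6.9)), (np.float64(-143.27), np.float64(-6.6), np.float64(7.2)), (np.float64(-143.1), np.float64(-7.0), np.float64(7.5))] 30.65
```

View pics/w3.png

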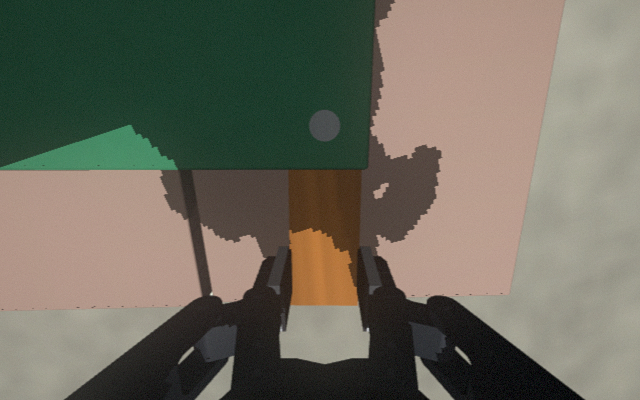

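The wedge sits under corner b, in line with the screw at (324,125). Now I release it and press corner b again.

Run:
```python
from h import *
open_gripper(); p=read_state()["eef_pos"]
movel([p[0],p[1],130],max_speed=100)
clamp(); print(read_state()["time"])
press(-75,-75)
p=read_state()["eef_pos"]; movel([p[0],p[1],150])
q=F(-130,-60); movep([*q,260],R(YAW)); snap("wrist","w4"); print(read_state()["time"])
d=np.load("w4.npz"); im,P=d["im"],d["W"]; hsv=cv2.cvtColor(im,cv2.COLOR_BGR2HSV)
g=(hsv[...,0]>55)&(hsv[...,0]<90)&(hsv[...,1]>80)&(P[...,2]<56)&(P[...,2]>40)
p=P[g]; A=np.c_[p[:,:2]-C,np.ones(len(p))]; print("tilt",np.linalg.lstsq(A,p[:,2],rcond=None)[0])
```

```text
33.2
-75 -75 [(True, np.float64(48.00808202079224), np.float64(7.493102049150173)), (np.float64(47.98), np.float64(7.03))] 36.3083
37.6083
tilt [-4.98113755e-04  1.26509635e-03  4.91361817e+01]
```

View pics/w4.png

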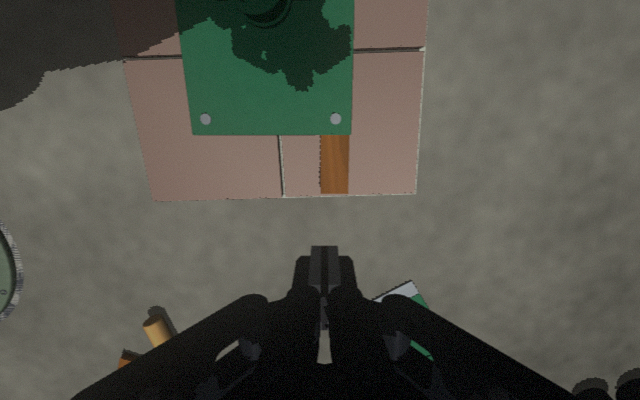

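Corner b now stands firm under 7 N, at z 48.0 against 47.9 at corner a. The plate is level within about 0.1°, and the picture shows the wedge in place at (335,165), with nothing touched.

```bash
python3 -c "
from h import *
print(finish_job())"
```

```text
the job is handed in; nothing more can be done
None
```

Corner b was the one that dipped (about 3 mm); the wedge is now snug under its rubber foot and released, a second light press of about 7 N found no dip, and the job is handed in at about 38 s, with corners c and d not pressed because b was already found.

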